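Take the tall battery pack off the charger

ROBOT

A 6-joint arm with a two-finger parallel gripper is mounted at the origin on the work surface. World frame = base frame: x ahead of the robot, y to its left, z up, the work surface at z = 0. Lengths are in m, angles in degrees, forces in N, time in s.
With the tool pointing down it reaches from about 0.3 to 0.75 m from the base axis. Payload 8.5 kg.
Tool frame: the origin (TCP) lies midway between the tips of the shut fingers; the grasp point (between the pads) lies env.tcp_to_grasp behind it (env.tcp_to_grasp is the distance from the TCP to the grasp point, in m); z points along the fingers, y is the line along which they close (so a half turn about z gives the same grasp; the last joint's range is limited). The gripper opens to 85 mm and grips with 20 to 120 N. Pads are 22 mm wide; open, the fingers measure 114 mm over their backs; the gripper's body (76 mm by 85 mm) begins 54 mm behind the grasp point. The pads swing forward as they close: fully open they stand 13 mm farther back than shut.
Start: joints at [-85.388, 21.807, 74.336, -0, 83.858, -12.336], TCP at [0.16, -0.526, 0.231] pointing down, gripper open.
Joint ranges: [-178.18, 178.18], [-50.72, 133.34], [12.68, 142.11], [-81.47, 261.47], [9.98, 163.14], [-165.26, 165.26]. Speed limits (degrees/s): [136.94, 136.94, 180, 180, 180, 180].

INTERFACE

Orientations are given as a 3x3 rotation matrix whose columns are the frame's x, y, z axes.
In Python, from rig import observe, optics, job, env gives the robot as it stands. The module is installed in compiled form; this text tells all that it offers.
- The arm moves only by the shell command python3 -m jog 'ROWS' [FORCE]. ROWS is JSON, a list of rows, each a list of 7 numbers: the turn, a rotation vector about the tool's x, y, z in rad, then the shift along the tool's x, y, z in m, then the opening in per cent of the stroke, from 0 (shut) to 100 (fully open). A call has 1 to 10 rows; each row shifts and turns the commanded pose from where the row before left it, along the tool's axes as they then stand; what a row does not reach is not made up. A row lasts 1/8 s, in which the tool goes at most 62.5 mm and 10.7 degrees, less where a joint would pass 70% of its speed; a pose out of reach is approached as far as the arm can. A call is refused whole if a number of a shift passes 0.0625 or a number of a turn 0.188, either way. A call with a gripper value outside its range is refused whole. The fingers move at their own pace and stop on an object; FORCE is the grip in N (left out, the last holds). Time passes only in rows, so rows that do not move let the fingers close. It gives the time, the measured TCP pose, the force, the opening and the grip force at its end, in the units of the state.
- observe(): the state, without advancing time (a new reading comes with each control period).
- optics.get_image(name): name is "side" or "top"; returns a dict with "pixels" (420x560x3 uint8, red, green, blue), "mtx" (3x3 intrinsics, pixels), "dist_coeffs" ([k1, k2, p1, p2, k3] as OpenCV has them; the pictures are not rectified), "rvec" (rotation vector, rad) and "tvec" (3), from world to camera coordinates, as OpenCV has them. Camera axes: x right, y down, z forward; pixel columns grow to the right and rows downward; lengths in m; the calibration is good to about 2 mm. A picture is of the moment at which its call begins. There is no depth.
- job.close_job(): hands the job in; it is judged then, once.
The state is a dict: "time_s": time; "q": joint angles; "qvel": joint speeds; "joint_efforts": joint torques, N m; "position": TCP position; "tool_rot": TCP orientation; "ft_force": force on the tool from outside, world axes, zero at the start; "wrist_torque": the same for the moment, N m; "grip_width": finger opening in m; "gripper_force": force on a finger pad.
Only numpy, scipy, OpenCV 4.12 (cv2) and the standard library are available. Lean on these libraries where they do the work, as an engineer would, in place of code of your own. Each camera call takes 0.05 s, during which the arm holds its last target. There are 200 camera calls.

TASK

Pull the taller of the two tool batteries up out of its charger bay and stand it upright in the empty wooden tray. Leave the shorter battery plugged into the charger.

Things in the scene. Friction and masses are not known exactly. Their poses are not given: they have to be found in the camera images.
- tall_pack: Taller battery pack, a loose black block with a grey band near its top: 40 mm (x) by 48 (y) by 100 high, 0.2 to 0.42 kg. Origin: centre of its underside, z up. Starts upright in either bay, axes along the charger's, lowest 25 mm inside. Sprung balls in the bay click into notches in its y faces: straight up they yield at 8 to 15 N plus the weight; clear after 25 mm. Grip across its x, near the top.
- short_pack: The shorter battery pack, 40 mm along x, 48 mm along y and 68 mm high, otherwise of the same make, origin at the centre of its underside; plugged into the other bay with 43 mm standing out.
- charger: Two-bay charger, a grey plastic block fixed to the bench, 90 mm along its own x, 220 mm along its own y, 45 mm high. Origin at the centre of its underside. The two bays open upwards, centred at y = +50 and -50 mm; each is 43 by 51 mm and 25 mm deep, its floor 20 mm above the charger's underside.
- tray: Empty square plywood tray fixed to the bench, 146 by 146 mm outside, 38 mm high, walls and floor 8 mm thick (inside 130 by 130 mm, inner floor 8 mm above its underside). Origin at the centre of its underside, on the bench.
There are look-alikes about, which are no part of the job. Leave any green or pink look-alike of the tall_pack alone.

How it is judged (in metres and radians):
On the way:
1. the tall pack is lifted clear of its bay (z of tall_pack in the frame of charger above 0.05 m), for 0.1 s.
At the end, for the whole second after the job is handed in: Tall pack stands in the tray: underside centre within 55 mm of the tray centre in tray x and y, under 20 mm above the tray underside, within 0.17 rad of upright, below 0.03 m/s and 0.3 rad/s. Short pack in its bay: under 25 mm above the charger underside, within 10 mm of the bay line (x of tall_pack in the frame of tray between -0.055 and 0.055 m and y of tall_pack in the frame of tray between -0.055 and 0.055 m and z of tall_pack in the frame of tray below 0.02 m and angle between tall_pack's own z axis and vertical below 0.17 rad and linear speed of tall_pack below 0.03 m/s and angular speed of tall_pack below 0.3 rad/s and z of short_pack in the frame of charger below 0.025 m and x of short_pack in the frame of charger between -0.01 and 0.01 m); the robot touches nothing.
It fails at once if the short pack is pulled up out of its bay (z of short_pack in the frame of charger above 0.035 m).
It also fails if it takes over 42 s, if anything falls off the work surface, if the arm or the gripper's body presses on something with over 40 N, if the wrist force passes 120 N, or if a joint passes its speed limit or range.

## Working session

There is one attempt and no reset: what is moved stays moved. The work goes in short steps, Python scripts to look and compute and a shell command to move; the robot and the scene stay as the last step left them, time stands still between calls to the robot, and variables do not carry over. Pictures are saved under pics/ and viewed, at most 10 in all, crops included, and the job is handed in when it is done.

```bash
mkdir -p pics; python3 - <<'E'
from rig import observe, optics, env
import cv2
for n in("side","top"):
    i=optics.get_image(n); cv2.imwrite(f"pics/{n}0.png",i["pixels"][:,:,::-1])
    print(n,i["mtx"].tolist(),i["dist_coeffs"],i["rvec"],i["tvec"])
s=observe();print(env.tcp_to_grasp,s)
E
```

```text
side [[392.4009773870513, 0.0, 275.9219673025519], [0.0, 392.4009773870513, 204.52145193446006], [0.0, 0.0, 1.0]] [-0.10382914  0.          0.          0.          0.        ] [ 0.22213013 -2.88688034  1.04505953] [0.49301761 0.11223117 0.67119205]
top [[390.64036386625685, 0.0, 282.6073803870044], [0.0, 390.64036386625685, 210.27553911404567], [0.0, 0.0, 1.0]] [-0.029135  0.        0.        0.        0.      ] [ 2.19514889 -2.15199615  0.11435684] [-0.03171733  0.48738082  0.74529082]
0.0187 {'time_s': 0.1, 'q': array([-8.53880964e+01,  2.18375683e+01,  7.43785888e+01,  2.94799284e-04,
        8.38580183e+01, -1.23358662e+01]), 'qvel': array([-0.02414461, -0.03952424, -0.12083097,  0.03147089, -0.09727579,
       -0.10930634]), 'joint_efforts': array([ 3.38943144e-03, -4.49220014e+01, -2.31653130e+01, -2.08594902e-04,
        3.67884175e-03,  6.52732641e-07]), 'position': array([ 0.16030211, -0.52585326,  0.23078014]), 'tool_rot': array([[ 9.56571057e-01,  2.91499235e-01, -9.89948461e-05],
       [ 2.91499116e-01, -9.56570227e-01,  1.29082395e-03],
       [ 2.81578671e-04, -1.26362174e-03, -9.99999162e-01]]), 'ft_force': array([ 0.70195332,  0.7823964 , -0.33111978]), 'wrist_torque': array([ 0.04447259, -0.01958335,  0.04795865]), 'gripper_force': 0.0, 'grip_width': 0.08520121206060996}
```

View pics/side0.png

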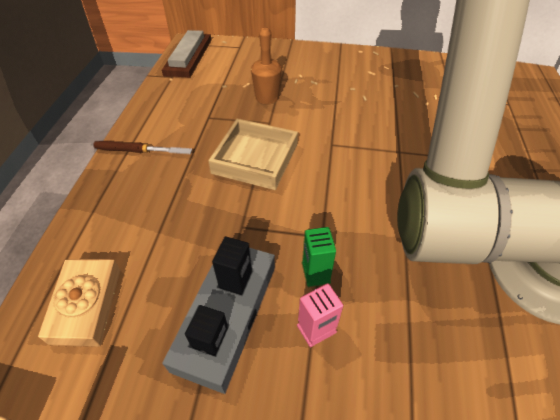

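View pics/top0.png

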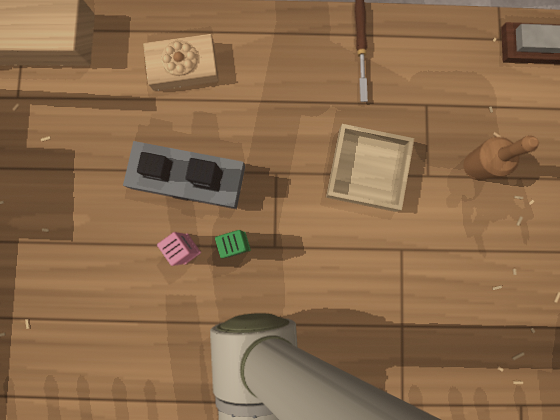

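The side view shows two black packs in the grey charger at (233,265) and (208,330). They match (204,173) and (154,165) in the top view. The green pack (318,257) and pink pack (320,315) are look-alikes to leave alone. The pack nearer the tray at (233,265) looks taller, so I'll check it in enlarged crops.

```bash
python3 - <<'E'
import cv2,numpy as np
a=cv2.imread("pics/side0.png")[225:390,160:290]; b=cv2.imread("pics/top0.png")[130:220,115:255]
cv2.imwrite("pics/c1.png",np.clip(cv2.resize(a,None,fx=3.6,fy=3.6,interpolation=2).astype(float)*1.6,0,255))
cv2.imwrite("pics/c2.png",np.clip(cv2.resize(b,None,fx=5,fy=5,interpolation=2).astype(float)*1.8,0,255))
E
```

```text
[ WARN:0@0.023] global loadsave.cpp:1063 imwrite_ Unsupported depth image for selected encoder is fallbacked to CV_8U.
```

View pics/c1.png

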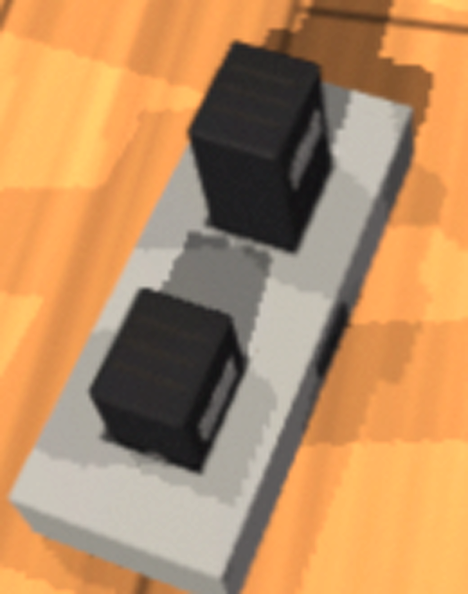

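View pics/c2.png

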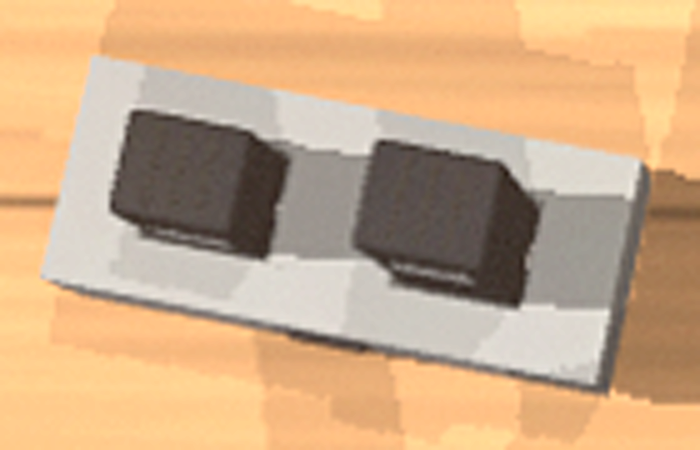

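The crops confirm it. The tall pack is at side (233,265) / top (204,173): it stands much farther out of its bay and is black with the grey label. The pack at side (208,330) / top (154,165) is the short one and stays put. Next I triangulate the top corners.

```bash
cat > h.py <<'E'
import cv2,numpy as np
from rig import observe,optics
C={n:optics.get_image(n) for n in("side","top")}
def tri(ps,pt):
    u={};P={}
    for n,p in(("side",ps),("top",pt)):
        c=C[n];u[n]=cv2.undistortPoints(np.array(p,float).reshape(-1,1,2),c["mtx"],c["dist_coeffs"])[:,0].T
        P[n]=np.c_[cv2.Rodrigues(c["rvec"])[0],np.ravel(c["tvec"])]
    X=cv2.triangulatePoints(P["side"],P["top"],u["side"],u["top"]);return (X[:3]/X[3]).T
def plane(n,p,z):
    c=C[n];R=cv2.Rodrigues(c["rvec"])[0];u=cv2.undistortPoints(np.array(p,float).reshape(-1,1,2),c["mtx"],c["dist_coeffs"])[:,0]
    d=np.c_[u,np.ones(len(u))]@R;o=-R.T@np.ravel(c["tvec"]);return o+d*((z-o[2])/d[:,2])[:,None]
E
python3 - <<'E'
from h import *
np.set_printoptions(precision=4,suppress=True)
s=np.array([(235,42),(322,65),(278,158),(190,130)])/3.6+(160,225)
t=np.array([(500,162),(487,268),(355,245),(380,140)])/5+(115,130)
X=tri(s,t);print(X,X.mean(0))
print("short",tri(np.array([(145,290),(235,316),(190,415),(92,388)])/3.6+(160,225),np.array([(250,132),(235,230),(112,212),(133,110)])/5+(115,130)).mean(0))
Y=plane("top",np.array([(95,57),(643,160),(605,388),(42,280)])/5+(115,130),.045);print("charger",Y,Y.mean(0))
for a,b in((0,1),(3,2)):d=Y[b]-Y[a];print(np.degrees(np.arctan2(d[1],d[0])))
T=plane("top",[(343,125),(414,137),(403,210),(328,196)],.038);print("tray",T,T.mean(0))
print(tri([(239,122),(299,137)],[(414,137),(403,210)]))
E
```

```text
[[0.5592 0.0982 0.1185]
 [0.5222 0.1019 0.1153]
 [0.5297 0.1481 0.1167]
 [0.567  0.141  0.1166]] [0.5445 0.1223 0.1168]
short [0.5607 0.2201 0.0865]
charger [[0.6153 0.2712 0.045 ]
 [0.5784 0.0556 0.045 ]
 [0.4892 0.0675 0.045 ]
 [0.5268 0.2866 0.045 ]] [0.5524 0.1702 0.045 ]
-99.69846627077366
-99.72953082598774
tray [[ 0.6589 -0.1384  0.038 ]
 [ 0.6379 -0.2798  0.038 ]
 [ 0.4918 -0.256   0.038 ]
 [ 0.5162 -0.1096  0.038 ]] [ 0.5762 -0.196   0.038 ]
[[ 0.6362 -0.2848  0.0243]
 [ 0.4913 -0.2636  0.0137]]
```

The two views agree. The tall pack's top centre is about (0.544, 0.122), z ≈ 0.117–0.12, and the grip line is at -9.7°. The tray centre is about (0.576, -0.196). I'll turn the tool and move above the pack at the current height.

```bash
python3 -m jog '[[0,0,-0.184,0,0,0,100],[0,0,-0.184,0,0,0,100],[0,0,-0.184,0,0,0,100],[0,0,-0.184,0,0,0,100],[0,0,-0.184,0,0,0,100],[0,0,-0.186,0,0,0,100],[0,0,0,0.03,0.0115,0,100],[0,0,0,0.05,0.019,0,100],[0,0,0,0.05,0.019,0,100],[0,0,0,0.05,0.019,0,100]]' 60 && python3 -m jog '[[0,0,0,0.05,0.019,0,100],[0,0,0,0.05,0.019,0,100],[0,0,0,0.05,0.019,0,100],[0,0,0,0.05,0.019,0,100],[0,0,0,0.05,0.019,0,100],[0,0,0,0.05,0.019,0,100],[0,0,0,0.05,0.019,0,100],[0,0,0,0.05,0.019,0,100],[0,0,0,0.05,0.019,0,100],[0,0,0,0.05,0.019,0,100]]'
```

```text
time_s: 1.45
position: [0.2587, -0.3586, 0.2312]
tool_rot: [[0.169, 0.986, 0.0], [0.986, -0.169, 0.0], [0.0, 0.0, -1.0]]
ft_force: [0.6, -0.1, -0.5]
grip_width: 0.0854
gripper_force: 0.0
time_s: 2.7
position: [0.5302, 0.1025, 0.2312]
tool_rot: [[0.168, 0.986, -0.0], [0.986, -0.168, -0.0], [-0.0, -0.0, -1.0]]
ft_force: [0.1, -1.2, 0.0]
grip_width: 0.0855
gripper_force: 0.0
```

```bash
python3 -m jog '[[0,0,0,0.0214,0.0108,0,100],[0,0,0,0,0,0.04,100],[0,0,0,0,0,0.035,100],[0,0,0,0,0,0,100],[0,0,0,0,0,0,100]]'; python3 - <<'E'
from h import *
print(observe()["position"])
for k,n,b in(("side","a",(190,330,130,310)),("top","b",(110,250,120,280))):
    p=C[k]["pixels"][b[0]:b[1],b[2]:b[3],::-1]
    cv2.imwrite(f"pics/d_{n}.png",cv2.convertScaleAbs(cv2.resize(p,None,fx=3,fy=3,interpolation=2),alpha=1.5))
a=cv2.imread("pics/d_a.png");b=cv2.imread("pics/d_b.png");h=max(a.shape[0],b.shape[0]);w=a.shape[1]
cv2.imwrite("pics/d.png",cv2.resize(np.vstack([np.pad(a,((0,0),(0,0),(0,0)))]),(400,311))) if 0 else None
w=max(a.shape[1],b.shape[1]);f=lambda x:np.pad(x,((0,h-x.shape[0]),(0,w-x.shape[1]),(0,0)))
cv2.imwrite("pics/d.png",cv2.resize(np.hstack([f(a),f(b)]),(800,int(800*h/(2*w)))))
E
```

```text
time_s: 3.32
position: [0.5444, 0.12, 0.1577]
tool_rot: [[0.168, 0.986, 0.002], [0.986, -0.168, 0.0], [0.0, 0.002, -1.0]]
ft_force: [-0.1, 0.7, 0.2]
grip_width: 0.0856
gripper_force: 0.0
[0.54450958 0.1199639  0.15799453]
```

View pics/d.png

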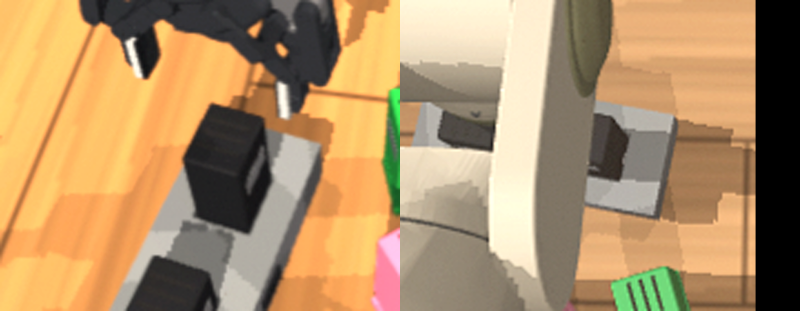

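The open fingers straddle the tall pack's top across its x, with the tips at about (148,65) and (285,105) in the crop. They are clear of the green and pink packs. I'll descend and close.

```bash
python3 -m jog '[[0,0,0,0.0015,0,0.03,100],[0,0,0,0,0,0.03,100],[0,0,0,0,0,0.015,100],[0,0,0,0,0,0,100],[0,0,0,0,0,0,100]]' && python3 -m jog '[[0,0,0,0,0,0,0],[0,0,0,0,0,0,0],[0,0,0,0,0,0,0],[0,0,0,0,0,0,0],[0,0,0,0,0,0,0],[0,0,0,0,0,0,0],[0,0,0,0,0,0,0],[0,0,0,0,0,0,0]]' 80
```

```text
time_s: 4.05
position: [0.5447, 0.1215, 0.0826]
tool_rot: [[0.168, 0.986, 0.002], [0.986, -0.168, 0.0], [0.0, 0.002, -1.0]]
ft_force: [0.5, 0.8, -0.4]
grip_width: 0.0854
gripper_force: 0.0
time_s: 5.05
position: [0.5443, 0.1215, 0.0819]
tool_rot: [[0.168, 0.986, 0.001], [0.986, -0.168, 0.0], [0.0, 0.001, -1.0]]
ft_force: [0.0, -0.1, 5.8]
grip_width: 0.0388
gripper_force: 80.3
```

Gripped at about 39 mm. Now I pull straight up.

```bash
python3 -m jog '[[0,0,0,0,0,-0.004,0],[0,0,0,0,0,-0.004,0],[0,0,0,0,0,-0.004,0],[0,0,0,0,0,-0.004,0],[0,0,0,0,0,-0.005,0],[0,0,0,0,0,-0.005,0],[0,0,0,0,0,-0.006,0],[0,0,0,0,0,-0.01,0]]' && python3 -m jog '[[0,0,0,0,0,-0.02,0],[0,0,0,0,0,-0.02,0],[0,0,0,0,0,-0.02,0],[0,0,0,0,0,-0.02,0],[0,0,0,0,0,0,0],[0,0,0,0,0,0,0]]'; python3 - <<'E'
from h import *
p=C["side"]["pixels"][130:390,100:380,::-1]
cv2.imwrite("pics/e.png",cv2.convertScaleAbs(cv2.resize(p,None,fx=2.2,fy=2.2,interpolation=2),alpha=1.5))
E
```

```text
time_s: 6.05
position: [0.5439, 0.1215, 0.1238]
tool_rot: [[0.168, 0.986, -0.0], [0.986, -0.168, -0.0], [-0.0, -0.0, -1.0]]
ft_force: [-0.9, -0.2, -3.7]
grip_width: 0.0392
gripper_force: 85.7
time_s: 6.8
position: [0.5436, 0.1215, 0.2027]
tool_rot: [[0.168, 0.986, -0.001], [0.986, -0.168, -0.0], [-0.0, -0.001, -1.0]]
ft_force: [-0.4, 0.3, -3.3]
grip_width: 0.039
gripper_force: 85.8
```

View pics/e.png

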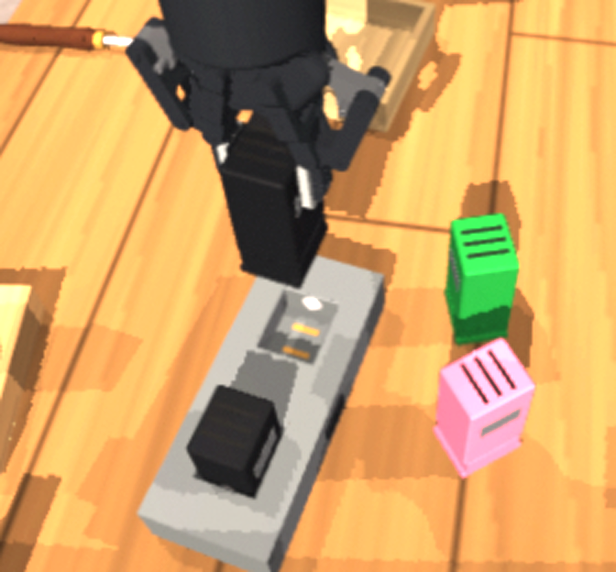

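The tall pack hangs upright in the gripper, the bay at about (300,325) is empty, and the short pack at (235,440) is still seated. Next I move over the tray and lower most of the way.

```bash
python3 -m jog '[[0,0,0,-0.02,0.0054,0,0],[0,0,0,-0.04,0.011,0,0],[0,0,0,-0.045,0.0125,0,0],[0,0,0,-0.045,0.0125,0,0],[0,0,0,-0.045,0.0125,0,0],[0,0,0,-0.045,0.0125,0,0],[0,0,0,-0.04,0.011,0,0],[0,0,0,-0.0275,0.008,0,0],[0,0,0,0,0,0,0],[0,0,0,0,0,0,0]]' && python3 -m jog '[[0,0,0,0,0,0.03,0],[0,0,0,0,0,0.03,0],[0,0,0,0,0,0.02,0],[0,0,0,0,0,0,0],[0,0,0,0,0,0,0]]'; python3 - <<'E'
from h import *
p=C["side"]["pixels"][40:260,130:380,::-1];q=C["top"]["pixels"][90:250,280:460,::-1]
p=cv2.resize(p,(450,396));q=cv2.resize(q,(350,311));q=np.pad(q,((0,85),(0,0),(0,0)))
cv2.imwrite("pics/f.png",cv2.convertScaleAbs(np.hstack([p,q]),alpha=1.5))
E
```

```text
time_s: 8.15
position: [0.5763, -0.1953, 0.2027]
tool_rot: [[0.168, 0.986, -0.001], [0.986, -0.168, 0.001], [0.001, -0.001, -1.0]]
ft_force: [0.7, -1.1, -2.7]
grip_width: 0.0392
gripper_force: 85.5
time_s: 8.78
position: [0.577, -0.1956, 0.1244]
tool_rot: [[0.167, 0.986, 0.001], [0.986, -0.167, -0.001], [-0.001, 0.002, -1.0]]
ft_force: [-0.1, -1.2, -3.1]
grip_width: 0.0394
gripper_force: 85.4
```

View pics/f.png

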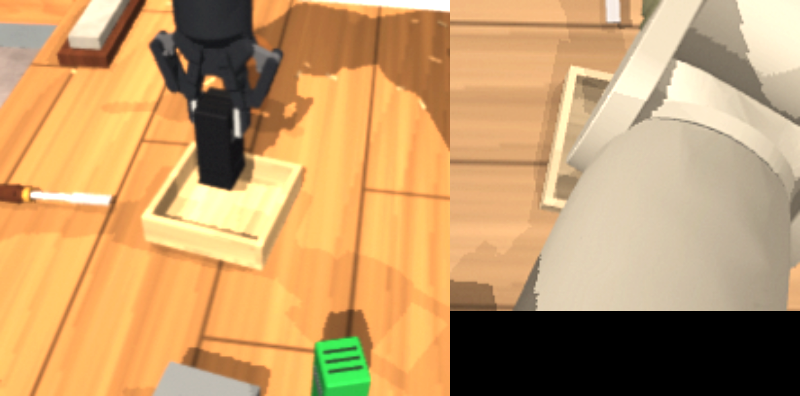

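The pack's underside at about (220,185) is over the tray floor and inside the walls. I'll lower it gently to the floor.

```bash
python3 -m jog '[[0,0,0,0,0,0.02,0],[0,0,0,0,0,0.018,0],[0,0,0,0,0,0.008,0],[0,0,0,0,0,0.002,0],[0,0,0,0,0,0.002,0],[0,0,0,0,0,0.001,0],[0,0,0,0,0,0,0],[0,0,0,0,0,0,0]]'
```

```text
time_s: 9.88
position: [0.5766, -0.196, 0.0725]
tool_rot: [[0.168, 0.986, 0.0], [0.986, -0.168, -0.0], [-0.0, 0.0, -1.0]]
ft_force: [0.3, -0.5, -3.7]
grip_width: 0.0393
gripper_force: 85.6
```

```bash
python3 -m jog '[[0,0,0,0,0,0.001,0],[0,0,0,0,0,0.001,0],[0,0,0,0,0,0,0]]'; python3 -m jog '[[0,0,0,0,0,0.001,0],[0,0,0,0,0,0,0]]'
```

```text
time_s: 10.25
position: [0.5764, -0.196, 0.0702]
tool_rot: [[0.168, 0.986, -0.0], [0.986, -0.168, 0.0], [0.0, -0.0, -1.0]]
ft_force: [-0.0, 0.5, -4.1]
grip_width: 0.0391
gripper_force: 85.6
time_s: 10.5
position: [0.5766, -0.196, 0.0699]
tool_rot: [[0.168, 0.986, 0.0], [0.986, -0.168, -0.0], [-0.0, 0.001, -1.0]]
ft_force: [-1.8, 0.5, 3.5]
grip_width: 0.0388
gripper_force: 86.2
```

The force has reversed to +3.5 N, so the pack is on the floor. I'll release and rise.

```bash
python3 -m jog '[[0,0,0,0,0,0,60],[0,0,0,0,0,0,80],[0,0,0,0,0,0,100],[0,0,0,0,0,0,100],[0,0,0,0,0,0,100],[0,0,0,0,0,0,100]]' && python3 -m jog '[[0,0,0,0,0,-0.01,100],[0,0,0,0,0,-0.03,100],[0,0,0,0,0,-0.05,100],[0,0,0,0,0,-0.05,100],[0,0,0,-0.0,-0.05,0,100],[0,0,0,0,-0.05,0,100],[0,0,0,0,-0.05,0,100],[0,0,0,0,0,0,100],[0,0,0,0,0,0,100]]'; python3 - <<'E'
from h import *
p=C["side"]["pixels"][40:390,130:380,::-1];q=C["top"]["pixels"][90:250,100:460,::-1]
p=cv2.resize(p,(400,560));q=cv2.resize(q,(400,178));q=np.pad(q,((0,382),(0,0),(0,0)))
cv2.imwrite("pics/g.png",cv2.convertScaleAbs(np.hstack([p,q]),alpha=1.5))
E
```

```text
time_s: 11.25
position: [0.5765, -0.196, 0.0693]
tool_rot: [[0.168, 0.986, 0.0], [0.986, -0.168, 0.0], [0.0, 0.0, -1.0]]
ft_force: [0.3, 0.5, -0.6]
grip_width: 0.0855
gripper_force: 0.0
time_s: 12.38
position: [0.4292, -0.1711, 0.2102]
tool_rot: [[0.168, 0.986, 0.002], [0.986, -0.168, -0.001], [-0.001, 0.002, -1.0]]
ft_force: [0.2, -0.3, -0.1]
grip_width: 0.0853
gripper_force: 0.0
```

View pics/g.png

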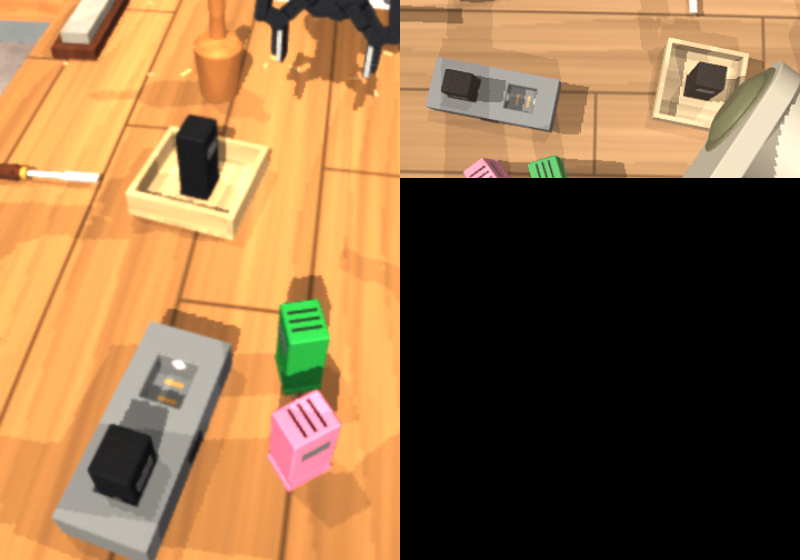

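The tall pack stands upright near the middle of the tray at (198,157), and the short pack is still in its bay at (122,462). The green and pink packs are untouched and the gripper is clear, so I'm handing the job in.

```bash
python3 -c "
from rig import job;print(job.close_job())"
```

```text
the job is handed in; nothing more can be done
None
```

I pulled the tall battery out of its bay and stood it upright near the middle of the tray, with the short one still plugged in, and handed the job in at about 12.5 s; the hand-in call returned no verdict.

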